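Widen the telescopic board stand by one hole and lay the board in it

ROBOT

A 6-joint arm with a two-finger parallel gripper is mounted at the origin on a cart in front of the work surface, level with it; the furniture and walls round the work are solid. World frame = base frame: x ahead of the robot, y to its left, z up, the work surface at z = 0. Lengths are in m, angles in rad, forces in N, time in s.
With the tool pointing down it reaches from about 0.325 to 0.875 m from the base axis. Payload 4.4 kg.
Tool frame: the origin (TCP) lies midway between the tips of the shut fingers; the grasp point (between the pads) lies 19 mm behind it (grasp_offset is the distance from the TCP to the grasp point, in m); z points along the fingers, y is the line along which they close (so a half turn about z gives the same grasp; the last joint's range is limited). The gripper opens to 85 mm and grips with 20 to 120 N. Pads are 22 mm wide; open, the fingers measure 114 mm over their backs; the gripper's body (76 mm by 85 mm) begins 54 mm behind the grasp point. The pads swing forward as they close: fully open they stand 13 mm farther back than shut.
Start: joints at [-1.393, 0.207, 1.542, -0, 1.393, -0.15], TCP at [0.185, -0.544, 0.231] pointing down, gripper open.
Joint ranges: [-2.73, 2.73], [-0.86, 2.22], [0.23, 2.46], [-1.11, 4.25], [0.08, 2.63], [-2.82, 2.82]. Speed limits (rad/s): [2.79, 2.79, 3.14, 3.14, 3.14, 3.14].

INTERFACE

Orientations are given as a unit quaternion [x, y, z, w].
In Python, from cell import get_obs, snapshot, camera_info, finish_job, outline_of, mark_of, grasp_offset gives the robot as it stands.
- The arm moves only by the shell command python3 -m crank 'ROWS'. ROWS is JSON, a list of rows, each a list of 3 entries, a list of its own where there are three numbers: the shift along the tool's x, y, z in units of 0.03 m (1.0 is 0.03 m), then the turn, a rotation vector about the tool's x, y, z in units of 180 degrees (1.0 is 180 degrees), then the closure, from -1 (fully open) to 1 (shut). A call has 1 to 8 rows; each row shifts and turns the commanded pose from where the row before left it, along the tool's axes as they then stand; what a row does not reach is not made up. A row lasts 1/12 s, in which the tool goes at most 41.7 mm and 7.16 degrees, less where a joint would pass 70% of its speed; a pose out of reach is approached as far as the arm can. A call with a number of a shift or a turn outside -1 to 1 is refused whole. A call with a gripper value outside its range is refused whole. The fingers move at their own pace and stop on an object; the grip force is fixed at half the most. Time passes only in rows, so rows that do not move let the fingers close. It gives the time, the measured TCP pose, the force, the opening and the grip force at its end, in the units of the state.
- get_obs(): the state, without advancing time (a new reading comes with each control period).
- snapshot(name): name is "scene" or "top"; returns (picture, depth): 384x512x3 uint8, red, green, blue; 384x512 float32, m along the optical axis (not along the pixel's ray), 0 where there is no reading.
- camera_info(name): a dict with "mtx" (3x3 intrinsics, pixels), "camera_from_world" (4x4, takes a point from world to camera coordinates). Camera axes: x right, y up, looking along -z (the intrinsics and any distortion apply to the point x, -y, -z); pixel columns grow to the right and rows downward; lengths in m; the calibration is good to about 2 mm. A picture is of the moment at which its call begins. camera_info takes no time and is no camera call.
- finish_job(): hands the job in; it is judged then, once.
Trained networks look in the newest picture that a camera, given by its name, has taken for a name from the list of things; names that differ only in an ending like _2 or _b are one class to them, and where a whole thing is asked for, a point or a joint stands for the part that bears it (a point fixed in the world has none). Each returns a list of dicts, best first, with "confidence" (0 to 1); they miss things now and then, are a little off and sometimes report something else, mostly with a low value. They report only what shows in the picture. A call takes as long as a camera call. They do not tell look-alikes from the thing itself.
- outline_of(target, camera): "region" (384x512 bool, what is visible of it) and "bbox" ([left, top, right, bottom] in pixels, round what is visible of it).
- mark_of(target, camera): "pixel" ([column, row] in pixels: a listed point, or the origin of a listed thing).
The state is a dict: "time_s": time; "joint_positions": joint angles; "joint_velocities": joint speeds; "joint_efforts": joint torques, N m; "tool_pos": TCP position; "orientation": TCP orientation; "force": force on the tool from outside, world axes, zero at the start; "ft_torque": the same for the moment, N m; "width": finger opening in m; "grasp_force": force on a finger pad.
Only numpy, scipy, OpenCV 4.12 (cv2) and the standard library are available. Lean on these libraries where they do the work, as an engineer would, in place of code of your own. Each camera call takes 0.05 s, during which the arm holds its last target. There are 200 camera calls.

TASK

The telescopic board stand is set too short for the blue interface board. Squeeze in its two sprung brass buttons, slide the blue outer tube out until both buttons pop through the next pair of holes, then gently lay the blue board, components up, flat on the two black rests between their end walls. Leave the green board where it lies.

Things in the scene. Friction and masses are not known exactly. Their poses are not given: they have to be found in the camera images.
- stand: Telescopic board stand, screwed to the bench: grey base plate 110 mm wide (x), 325 mm long (y), 10 mm thick, on 4 mm rubber feet; origin at the centre of the plate's underside, z up, y along the tubes. A square steel inner tube is fixed at the -y end; a blue square outer tube slides over it. Tubes' centre line at x = 0, z = 40 mm. A black board rest at each end of the gap; highest part z = 70 mm.
- fixed_rest (a point): Middle of the fixed black rest's wall, local (0, -127, 66) mm on the stand. Each rest is 96 mm wide (x): a ledge at z = 66 mm reaches 10 mm under the board's end; end wall and two side lips (76 mm apart inside) stand 4 mm above the ledge.
- moving_rest (a point): The same point of the moving rest, which is carried by the blue tube at its -y end: walls 91 mm apart at the start, 126 mm at the next hole, 161 mm at the last. The blue tube (30 mm square, 2.5 mm wall) runs 125 mm from here along +y to its black end cap.
- sleeve (a joint): How far the blue outer tube is slid out, m, along the stand's +y: 0 = first holes (start), 0.035 = next holes (wanted), 0.070 = last holes (too wide, the board falls through). Locked while a button is out, with about 1 mm of play. About 2 N to slide, up to about 12 N while the buttons are cammed in.
- button_near (a joint): Sprung brass dome, 12 mm in diameter, on the tube's side towards the robot (stand -x); m pressed in: 0 = out, 6 mm proud of the blue tube; 0.006 = flush with it; 0.0085 = under its wall. Force 1.5 N at 0, 3 N under the wall. Pressed flush, it slips under the wall as the tube is slid and pops out at the next hole (holes 13.5 mm in diameter, 35 mm apart).
- button_far (a joint): The same button on the far side (stand +x). A grip across the blue tube over both domes (42 mm over the domes, 30 mm over the tube) presses both flush and holds the tube at once.
- buttons (a point): Point on the tubes' centre line midway between the two domes, 44 mm above the bench: local (0, 59, 40) mm on the stand. It stays put when the blue tube slides.
- cradle (a point): Where the middle of the board's underside belongs: midway between the two rests when these are at the next hole, at ledge height (70 mm above the bench); local (0, -64, 66) mm on the stand, axes as the stand's.
- board_3: Blue interface board, 70 mm wide (x) and 120 mm long (y), 75 g. Laminate 2 mm thick; a black connector 50 mm (x) by 16 mm (y) stands on it up to 13 mm above the underside, centred at y = +48 mm; small parts and white jacks elsewhere. Origin: centre of the underside, z up from the component side. It can be lifted by the connector, gripped across its 50 mm. Either way round in the stand is right.
- board_3_connector (a point): Centre of the blue board's black connector, 7.6 mm above the board's underside, local (0, 48, 7.6) mm.
- board_2: Green board, 75 x 140 mm, a bystander of the same build; both lie on a 2.4 mm mat; origin at the centre of its underside.
There are look-alikes about, which are no part of the job. Of the things that look like the board_3, take the one that is nearest to the robot's base at the start.

How it is judged:
On the way:
1. the blue tube is out to the next holes and both buttons have popped through (value of joint sleeve between 0.033 and 0.037 m and value of joint each of button_near, button_far below 0.002 m), for 0.3 s.
At the end, for the whole second after the job is handed in: Tube at the next holes (35 mm, within 2) with both buttons out (within 2 mm); blue board at rest, components up, flat (0.04 rad) on both ledges (height within 2 mm), its centre within 5.5 mm of the cradle point along each axis; green board within 20 mm of its start (all of step 1 and x of board_3 in the frame of cradle between -0.0055 and 0.0055 m and y of board_3 in the frame of cradle between -0.0055 and 0.0055 m and z of board_3 in the frame of cradle between -0.002 and 0.002 m and angle between board_3's own z axis and vertical below 0.04 rad and linear speed of board_3 below 0.02 m/s and distance of board_2 from where it was at the start of the episode below 0.02 m); the robot touches nothing.
It fails at once if the blue board is dropped (falls faster than 0.5 m/s with no finger on it, a fall of over 12 mm) (linear speed of board_3 above 0.5 m/s and contact force between the fingers and board_3 below 0.1 N).
It fails at once if the blue board is pressed hard on the stand (over 40 N) (contact force between board_3 and stand above 40 N).
It fails at once if the green board is pushed away (more than 20 mm) (distance of board_2 from where it was at the start of the episode above 0.02 m).
It also fails if it takes over 48 s, if anything falls off the work surface, if the arm or the gripper's body presses on something with over 40 N, if the wrist force passes 120 N, or if a joint passes its speed limit or range.

## Working session

There is one attempt and no reset: what is moved stays moved. The work goes in short steps, Python scripts to look and compute and a shell command to move; the robot and the scene stay as the last step left them, time stands still between calls to the robot, and variables do not carry over. Pictures are saved under pics/ and viewed, at most 10 in all, crops included, and the job is handed in when it is done.

```bash
ls; mkdir -p pics; cat > h.py <<'E'
import numpy as np, cv2
from cell import *
from scipy.spatial.transform import Rotation as R
def ray(cam,px):
    ci=camera_info(cam);K=np.array(ci["mtx"]);T=np.array(ci["camera_from_world"])
    d=np.linalg.inv(K)@[px[0],px[1],1.];d=np.array([d[0],-d[1],-d[2]])
    return -T[:3,:3].T@T[:3,3], T[:3,:3].T@d
def at_z(cam,px,z):
    o,d=ray(cam,px);return o+d*(z-o[2])/d[2]
def at_depth(cam,px,dep):
    o,d=ray(cam,px);return o+d*dep
def tri(p1,p2,c1="scene",c2="top"):
    o1,d1=ray(c1,p1);o2,d2=ray(c2,p2)
    A=np.stack([d1,-d2],1);s=np.linalg.lstsq(A,o2-o1,rcond=None)[0]
    a=o1+s[0]*d1;b=o2+s[1]*d2
    return (a+b)/2,np.linalg.norm(a-b)
def proj(cam,P):
    ci=camera_info(cam);K=np.array(ci["mtx"]);T=np.array(ci["camera_from_world"])
    c=T[:3,:3]@P+T[:3,3];c=np.array([c[0],-c[1],-c[2]]);u=K@c;return u[:2]/u[2]
E
cat > a.py <<'E'
from h import *
np.set_printoptions(precision=4,suppress=True)
o=get_obs();print(o["tool_pos"],o["orientation"],o["width"],grasp_offset)
for c in ["scene","top"]:
    im,d=snapshot(c);cv2.imwrite(f"pics/{c}0.png",cv2.cvtColor(im,cv2.COLOR_RGB2BGR));np.save(f"{c}_d.npy",d)
    print(c,ray(c,(256,192)))
    for t in ["fixed_rest","moving_rest","buttons","cradle","button_near","button_far","board_3","board_3_connector","stand"]:
        for m in mark_of(t,c): 
            p=m["pixel"];r,q=int(round(p[1])),int(round(p[0]))
            dep=d[r,q] if 0<=r<384 and 0<=q<512 else 0
            print(c,t,np.round(p,1),round(m["confidence"],2),at_depth(c,p,dep) if dep else None)
E
python3 a.py
```

```text
pics
[ 0.185  -0.5436  0.2301] [ 0.9866  0.1631 -0.     -0.0012] 0.08507655304839955 0.0187
scene (array([-0.5123,  0.3843,  1.1804]), array([ 0.6396, -0.3219, -0.6983]))
scene fixed_rest [223.7 201. ] 0.82 [ 0.5153 -0.0173  0.0708]
scene moving_rest [199.1 214.9] 0.76 [0.4944 0.0757 0.0721]
scene cradle [210.7 205. ] 0.63 [ 0.5872  0.0025 -0.0035]Traceback (most recent call last):
  File "a.py", line 8, in <module>
    for m in mark_of(t,c):
             ~~~~~~~^^^^^
ValueError: it knows: board, board_3_connector, buttons, cradle, fixed_rest, moving_rest, stand
```

```bash
sed -i 's/"button_near","button_far","board_3",/"board",/' a.py; python3 a.py
```

```text
[ 0.1851 -0.544   0.2307] [ 0.9866  0.1632  0.     -0.0006] 0.08499927340619391 0.0187
scene (array([-0.5123,  0.3843,  1.1804]), array([ 0.6396, -0.3219, -0.6983]))
scene fixed_rest [223.8 204.6] 0.58 [ 0.5163 -0.0171  0.0536]
scene moving_rest [201.2 212.4] 0.79 [0.5061 0.0643 0.0668]
scene buttons [169.8 225.5] 0.96 [0.5073 0.1685 0.0585]
scene buttons [294.  217.4] 0.17 [ 0.3933 -0.2081  0.0148]
scene cradle [209.6 205.8] 0.86 [ 0.5824  0.0083 -0.0001]
scene board [306.6 214.7] 0.89 [ 0.3926 -0.2561  0.0044]
scene board [356.1 209.1] 0.58 [ 0.3386 -0.4156  0.0034]
scene board_3_connector [297.7 219.4] 0.96 [ 0.3764 -0.2117  0.0197]
scene board_3_connector [362.5 214.4] 0.78 [ 0.3006 -0.4119  0.0154]
scene stand [193.6 229.7] 0.56 [0.4994 0.0985 0.01  ]
top (array([ 0.4017, -0.1054,  0.9965]), array([ 0.0517, -0.0251, -0.9984]))
top fixed_rest [217.7 168.5] 0.87 [ 0.5102 -0.0279  0.0749]
top moving_rest [180.4 167.2] 0.85 [0.5129 0.0696 0.0746]
top buttons [151.3 164. ] 0.88 [0.5222 0.1489 0.0623]
top cradle [193.4 165. ] 0.58 [0.5207 0.0379 0.0607]
top board [358.  231.2] 0.91 [ 0.3452 -0.4166  0.0066]
top board [300.7 211.4] 0.85 [ 0.3994 -0.2568  0.0012]
top board [294.4 158.5] 0.63 [ 0.5491 -0.2388  0.0029]
top board_3_connector [285. 213.] 0.85 [ 0.3947 -0.211   0.0144]
top board_3_connector [362.2 244.3] 0.6 [ 0.3086 -0.4289  0.0039]
top stand [173.  167.1] 0.62 [0.5146 0.0917 0.0612]
```

View pics/scene0.png

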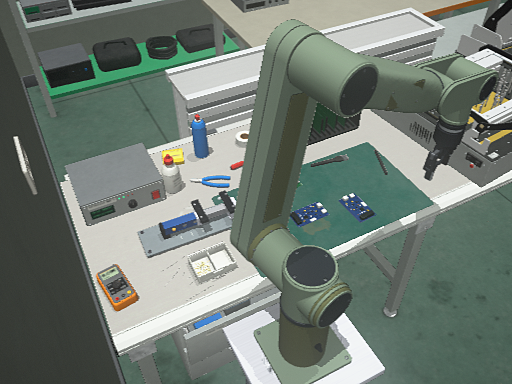

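View pics/top0.png

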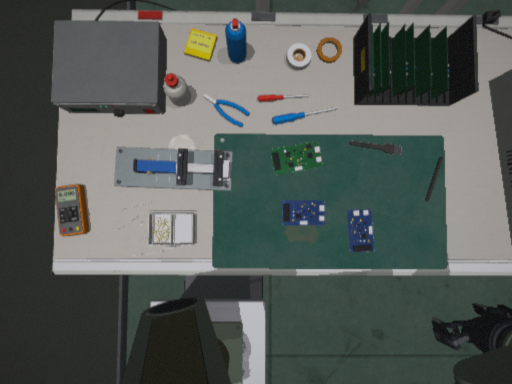

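The scene shows the stand around (185,222). Candidate blue boards are at (306,215) and (357,206) in the scene view, which are (303,212) and (361,230) in the top view. The green board is at (297,158) in the top view. The blue board at top (303,212) is about 0.47 m from the base and the other about 0.54 m, so I take the one at (303,212). Next is a close crop and precise measurements.

```bash
cat > b.py <<'E'
from h import *
np.set_printoptions(precision=4,suppress=True)
im=cv2.imread("pics/top0.png");d=np.load("top_d.npy")
c=im[130:250,105:345];cv2.imwrite("pics/crop0.png",cv2.resize(c,None,fx=3.3,fy=3.3,interpolation=cv2.INTER_CUBIC))
# world map
ci=camera_info("top");K=np.array(ci["mtx"]);T=np.array(ci["camera_from_world"])
print(K)
v,u=np.mgrid[0:384,0:512];dirs=np.stack([u,v,np.ones_like(u)],-1)@np.linalg.inv(K).T*[1,-1,-1]
W=(d[...,None]*dirs-T[:3,3])@T[:3,:3]
hsv=cv2.cvtColor(im,cv2.COLOR_BGR2HSV)
blue=(hsv[...,0]>108)&(hsv[...,0]<130)&(hsv[...,1]>110)
for nm,(c0,c1,r0,r1) in dict(A=(275,332,192,230),B=(340,380,200,258),tube=(125,182,150,185)).items():
    m=np.zeros(blue.shape,bool);m[r0:r1,c0:c1]=blue[r0:r1,c0:c1]
    if nm!='tube': # include black/white parts: fill hull
        pass
    pts=np.argwhere(m)[:,::-1].astype(np.float32)
    z=np.median(W[m][:,2]);rect=cv2.minAreaRect(pts)
    box=np.array([at_z("top",p,z) for p in cv2.boxPoints(rect)])
    print(nm,m.sum(),rect,"z",z,np.percentile(W[m][:,2],[10,90]));print(box)
# height-based stand features
for nm,lo,hi,win in [("plate",.008,.02,(105,240,140,200)),("rests",.062,.085,(160,240,140,200)),("tube",.052,.0615,(120,190,150,185)),("connA",.011,.03,(278,330,195,228))]:
    m=np.zeros(d.shape,bool);a,b,c0,c1=win;m[c0:c1,a:b]=((W[...,2]>lo)&(W[...,2]<hi))[c0:c1,a:b]
    n,lab,st,cen=cv2.connectedComponentsWithStats(m.astype(np.uint8))
    for i in range(1,n):
        if st[i,4]<12: continue
        k=lab==i;pts=np.argwhere(k)[:,::-1].astype(np.float32);rect=cv2.minAreaRect(pts);z=np.median(W[k][:,2])
        box=np.array([at_z("top",p,z) for p in cv2.boxPoints(rect)])
        print(nm,st[i],"z",z,"c",box.mean(0),"sides",np.linalg.norm(box[1]-box[0]),np.linalg.norm(box[2]-box[1]),"dir",np.degrees(np.arctan2(*(box[2]-box[1])[[1,0]])))
E
python3 b.py
```

```text
[[353.3546   0.     252.5678]
 [  0.     353.3546 188.8809]
 [  0.       0.       1.    ]]
A 618 ((303.0, 212.5), (23.0, 42.0), 90.0) z 0.004905524126716117 [0.0026 0.0075]
[[ 0.4283 -0.2036  0.0049]
 [ 0.4291 -0.322   0.0049]
 [ 0.3646 -0.3216  0.0049]
 [ 0.3639 -0.2037  0.0049]]
B 601 ((360.11065673828125, 230.1593017578125), (41.70741653442383, 24.279438018798828), 86.18592071533203) z 0.004849451513738125 [0.0027 0.0072]
[[ 0.4038 -0.3857  0.0048]
 [ 0.4088 -0.4543  0.0048]
 [ 0.2926 -0.4605  0.0048]
 [ 0.2878 -0.3924  0.0048]]
tube 67 ((155.49778747558594, 166.0576171875), (39.35551834106445, 11.376203536987305), 2.2025980949401855) z 0.059610249553503344 [0.0403 0.0625]
[[0.5036 0.1906 0.0596]
 [0.5339 0.1902 0.0596]
 [0.5308 0.086  0.0596]
 [0.5004 0.0866 0.0596]]
plate [ 114  147  120   43 2553] z 0.015234074320021848 c [0.5176 0.0998 0.0152] sides 0.10979109706136783 0.3279871959309778 dir -91.86915467993913
plate [187 149  27  15 350] z 0.015221170874689403 c [0.5517 0.0265 0.0152] sides 0.0372061546597275 0.07327628136093968 dir -91.86907888999018
rests [173 148  15  37 37
[... 302 characters left out ...]
3955826509359 c [0.5186 0.1423 0.0597] sides 0.11116703832704984 0.034754726097774025 dir -178.8581112070709
tube [187 163   3   9  27] z 0.0572546391581283 c [0.5157 0.0527 0.0573] sides 0.005320231063021764 0.02144613510942056 dir -178.99415259228564
connA [284 204   6  18 106] z 0.01669523807497463 c [ 0.3962 -0.215   0.0167] sides 0.013899757965990509 0.04701578958358902 dir -179.97092548183272
connA [319 205   5   6  30] z 0.015653076298773397 c [ 0.4107 -0.3112  0.0157] sides 0.011164055609438254 0.013888296634046709 dir 179.6950047373903
connA [319 215   5   6  22] z 0.012398493158654905 c [ 0.3829 -0.3117  0.0124] sides 0.011181915202851217 0.013886852064953107 dir 179.69500473739043
```

View pics/crop0.png

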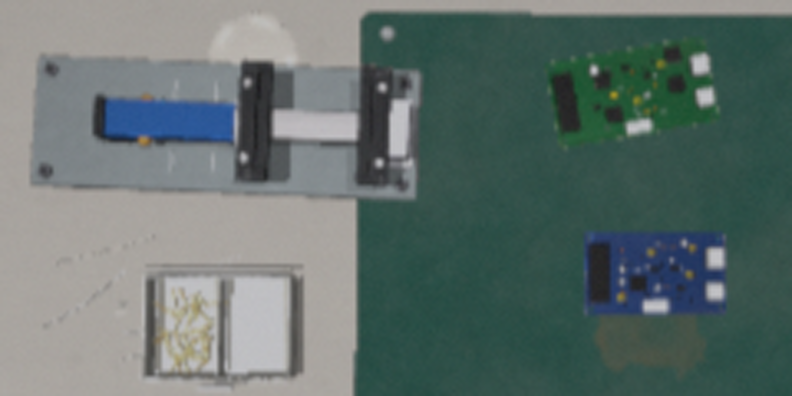

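The crop shows the chosen blue board at top px (303,212), connector on its left end, parts up. The brass domes are at top px ~(149,159) and (148.6,172). Now cross-checking the stand pose.

```bash
cat > c.py <<'E'
from h import *
from scipy.optimize import least_squares
np.set_printoptions(precision=4,suppress=True)
P=lambda x,y:(105+x/3.3-.35,130+y/3.3-.35)
for nm,x,y,z in [("cap end",95,118,.059),("dome far",146,97,.044),("dome near",144,140,.044),("plate TL",40,56,.014),("plate BL",33,184,.014),("plate TR",420,72,.014),("plate BR",416,199,.014),("movrest R",271,122,.074),("movrest L",238,120,.074),("fix L",359,127,.074),("fix R",390,127,.074),("A TL",586,233,.004),("A BL",585,314,.004),("A TR",725,234,.004),("A BR",725,315,.004),("conn c",598.5,272,.0154),("conn t",598,242,.0154),("conn b",598,302,.0154)]:
    print(nm,P(x,y),at_z("top",P(x,y),z))
s={"fixed_rest":(223.75,202.8),"moving_rest":(200.1,213.6),"buttons":(169.8,225.5),"board":(306.6,214.7),"board_3_connector":(297.7,219.4)}
t={"fixed_rest":(217.7,168.5),"moving_rest":(180.4,167.2),"buttons":(151.3,164),"board":(300.7,211.4),"board_3_connector":(285,213)}
for k in s: print(k,*tri(s[k],t[k]))
E
python3 c.py
```

```text
cap end (133.4378787878788, 165.40757575757576) [0.5185 0.1969 0.059 ]
dome far (148.89242424242425, 159.0439393939394) [0.538  0.1607 0.044 ]
dome near (148.28636363636363, 172.07424242424244) [0.5026 0.1614 0.044 ]
plate TL (116.77121212121213, 146.61969696969697) [0.5764 0.2591 0.014 ]
plate BL (114.65, 185.40757575757576) [0.4679 0.2617 0.014 ]
plate TR (231.9227272727273, 151.46818181818182) [ 0.5657 -0.062   0.014 ]
plate BR (230.71060606060607, 189.95303030303032) [ 0.4577 -0.0597  0.014 ]
movrest R (186.77121212121213, 166.61969696969697) [0.5146 0.0531 0.074 ]
movrest L (176.77121212121213, 166.01363636363638) [0.516  0.0792 0.074 ]
fix L (213.43787878787882, 168.1348484848485) [ 0.5112 -0.0167  0.074 ]
fix R (222.8318181818182, 168.1348484848485) [ 0.5114 -0.0412  0.074 ]
A TL (282.2257575757576, 200.25606060606063) [ 0.4304 -0.2043  0.004 ]
A BL (281.92272727272723, 224.80151515151516) [ 0.3616 -0.2036  0.004 ]
A TR (324.3469696969697, 200.5590909090909) [ 0.4304 -0.3232  0.004 ]
A BR (324.3469696969697, 225.10454545454544) [ 0.3615 -0.3228  0.004 ]
conn c (286.01363636363635, 212.07424242424244) [ 0.3973 -0.2137  0.0154]
conn t (285.8621212121212, 202.98333333333335) [ 0.4225 -0.2133  0.0154]
conn b (285.8621212121212, 221.1651515151515) [ 0.3722 -0.2133  0.0154]
fixed_rest [ 0.5145 -0.0221  0.0603] 0.010302220768231722
moving_rest [0.513  0.0696 0.0584] 0.006918524281639305
buttons [0.5281 0.1605 0.0324] 0.007775125846517394
board [ 0.3988 -0.2587 -0.003 ] 0.0029654058498683462
board_3_connector [ 0.3924 -0.2167  0.0012] 0.009585960704169212
```

```bash
cat > plan.py <<'E'
# usage: plan.py x y z phi_deg n  -> suggested rows (tool axes/units) to reach TCP target
import sys
from h import *
np.set_printoptions(precision=3,suppress=True)
x,y,z,phi,n=map(float,sys.argv[1:6]);n=int(n)
o=get_obs();p=np.array(o["tool_pos"]);r=R.from_quat(o["orientation"])
g=np.radians(phi);M=np.array([[np.cos(g),np.sin(g),0],[np.sin(g),-np.cos(g),0],[0,0,-1]]).T
M=np.array([[np.cos(g),np.sin(g),0],[np.sin(g),-np.cos(g),0],[0,0,-1]])
rv=(r.inv()*R.from_matrix(M)).as_rotvec()
print("t",o["time_s"],"pos",p,"phi",np.degrees(np.arctan2(*r.as_matrix()[[1,0],0])),"w",o["width"],"F",np.array(o["force"]))
d=(np.array([x,y,z])-p)
print("total shift world mm",d*1000,"rotvec deg",np.degrees(rv))
m=max(1,int(np.ceil(np.degrees(np.linalg.norm(rv))/7.1)));m=min(m,n)
print("turn rows",m,"turn each",rv/np.pi/m)
for i in range(n):
    q=r*R.from_rotvec(rv*min(i,m)/m)
    print(i,q.inv().apply(d/n)/.03)
E
python3 plan.py 0.519 0.160 0.15 88.1 22
```

```text
t 1.05 pos [ 0.185 -0.544  0.231] phi 18.779252908636966 w 0.08532038937198802 F [ 0.042 -0.289 -0.275]
total shift world mm [333.895 704.396 -81.298] rotvec deg [  0.001  -0.    -69.321]
turn rows 10 turn each [ 0.    -0.    -0.039]
0 [ 0.823 -0.848  0.123]
1 [ 0.919 -0.742  0.123]
2 [ 1.002 -0.626  0.123]
3 [ 1.07  -0.5    0.123]
4 [ 1.122 -0.368  0.123]
5 [ 1.159 -0.229  0.123]
6 [ 1.178 -0.088  0.123]
7 [1.18  0.055 0.123]
8 [1.165 0.197 0.123]
9 [1.132 0.336 0.123]
10 [1.083 0.47  0.123]
11 [1.083 0.47  0.123]
12 [1.083 0.47  0.123]
13 [1.083 0.47  0.123]
14 [1.083 0.47  0.123]
15 [1.083 0.47  0.123]
16 [1.083 0.47  0.123]
17 [1.083 0.47  0.123]
18 [1.083 0.47  0.123]
19 [1.083 0.47  0.123]
20 [1.083 0.47  0.123]
21 [1.083 0.47  0.123]
```

```bash
python3 -m crank '[[[0.7,-0.72,0.1],[0,0,-0.0385],-1],[[0.78,-0.63,0.1],[0,0,-0.0385],-1],[[0.85,-0.53,0.1],[0,0,-0.0385],-1],[[0.9,-0.43,0.1],[0,0,-0.0385],-1],[[0.95,-0.31,0.1],[0,0,-0.0385],-1],[[0.98,-0.19,0.1],[0,0,-0.0385],-1],[[1,-0.07,0.1],[0,0,-0.0385],-1],[[1,0.05,0.1],[0,0,-0.0385],-1]]'; python3 -m crank '[[[1,0.17,0.1],[0,0,-0.0385],-1],[[0.96,0.29,0.1],[0,0,-0.0385],-1],[[0.92,0.4,0.1],[0,0,0],-1],[[0.92,0.4,0.1],[0,0,0],-1],[[0.92,0.4,0.1],[0,0,0],-1],[[0.92,0.4,0.1],[0,0,0],-1],[[0.92,0.4,0.1],[0,0,0],-1],[[0.92,0.4,0.1],[0,0,0],-1]]'; python3 plan.py 0.519 0.160 0.12 88.13 11
```

```text
time_s: 1.72
tool_pos: [0.2886, -0.3261, 0.2073]
orientation: [0.796, 0.606, 0.0, 0.0]
force: [1.5, 0.3, -0.1]
width: 0.0852
grasp_force: 0.0
time_s: 2.38
tool_pos: [0.3923, -0.1084, 0.1835]
orientation: [0.719, 0.695, 0.0, 0.001]
force: [0.5, -0.6, 0.9]
width: 0.0852
grasp_force: 0.0
t 2.3833 pos [ 0.392 -0.108  0.184] phi 88.07656309470984 w 0.08521487778488936 F [ 0.523 -0.603  0.939]
total shift world mm [126.681 268.356 -63.502] rotvec deg [ 0.054  0.026 -0.053]
turn rows 1 turn each [ 0.  0. -0.]
0 [0.826 0.356 0.192]
1 [0.825 0.357 0.192]
2 [0.825 0.357 0.192]
3 [0.825 0.357 0.192]
4 [0.825 0.357 0.192]
5 [0.825 0.357 0.192]
6 [0.825 0.357 0.192]
7 [0.825 0.357 0.192]
8 [0.825 0.357 0.192]
9 [0.825 0.357 0.192]
10 [0.825 0.357 0.192]
```

```bash
python3 -m crank '[[[0.92,0.4,0.15],[0,0,0],-1],[[0.92,0.4,0.15],[0,0,0],-1],[[0.92,0.4,0.15],[0,0,0],-1],[[0.92,0.4,0.15],[0,0,0],-1],[[0.92,0.4,0.15],[0,0,0],-1],[[0.92,0.4,0.15],[0,0,0],-1],[[0.92,0.4,0.2],[0,0,0],-1],[[0.92,0.4,0.2],[0,0,0],-1]]'; python3 -m crank '[[[0.9,0.36,0.3],[0,0,0],-1],[[0.75,0.3,0.3],[0,0,0],-1],[[0,0,0],[0,0,0],-1]]';  cat > look.py <<'E'
import sys
from h import *
c,n,u0,v0,u1,v1=sys.argv[1],sys.argv[2],*map(int,sys.argv[3:7])
im,d=snapshot(c);cv2.imwrite(f"pics/{n}_full.png",cv2.cvtColor(im,cv2.COLOR_RGB2BGR));np.save(n+"_d.npy",d)
f=min(800/(u1-u0),600/(v1-v0))
cv2.imwrite(f"pics/{n}.png",cv2.resize(cv2.cvtColor(im[v0:v1,u0:u1],cv2.COLOR_RGB2BGR),None,fx=f,fy=f,interpolation=cv2.INTER_CUBIC))
E
python3 plan.py 0.519 0.160 0.025 88.13 4; python3 look.py scene s1 110 140 270 270
```

```text
time_s: 3.05
tool_pos: [0.4958, 0.1093, 0.1443]
orientation: [0.719, 0.695, 0.0, 0.0]
force: [0.4, -0.2, 0.8]
width: 0.0854
grasp_force: 0.0
time_s: 3.3
tool_pos: [0.5169, 0.16, 0.1247]
orientation: [0.718, 0.696, 0.0, -0.001]
force: [-0.3, 0.3, -0.7]
width: 0.0856
grasp_force: 0.0
t 3.3 pos [0.517 0.16  0.125] phi 88.28415072231226 w 0.0855881083919278 F [-0.281  0.346 -0.661]
total shift world mm [  2.09   -0.004 -99.741] rotvec deg [-0.07  -0.083  0.154]
turn rows 1 turn each [-0.    -0.     0.001]
0 [-0.001  0.018  0.831]
1 [0.001 0.017 0.831]
2 [0.001 0.017 0.831]
3 [0.001 0.017 0.831]
```

View pics/s1.png

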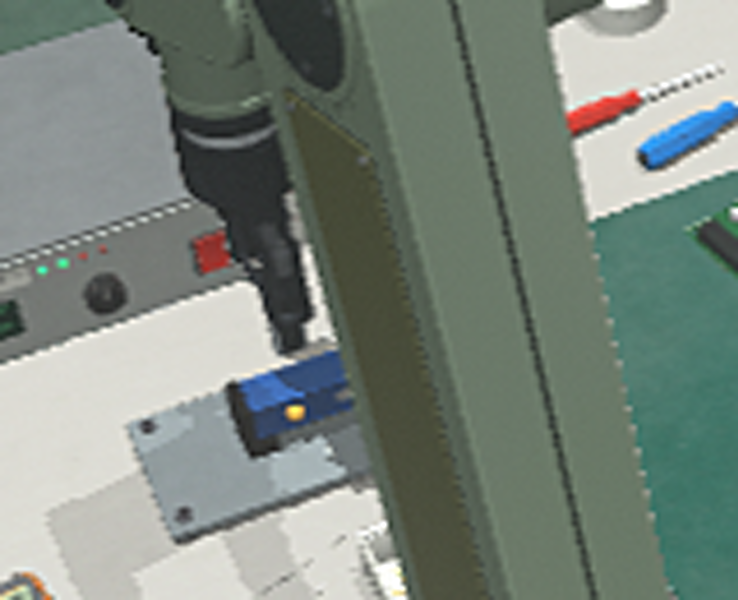

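```bash
python3 -c "
from h import *
print(at_z('scene',(173.6,229),.044), proj('scene',np.array([.498,.1605,.044])), proj('top',np.array([.519,.160,.044])))"; python3 -m crank '[[[0,0.02,0.8],[0,0,0],-1],[[0,0.02,0.8],[0,0,0],-1],[[0,0.02,0.8],[0,0,0],-1],[[0,0,0.6],[0,0,0],-1],[[0,0,0.46],[0,0,0],-1],[[0,0,0],[0,0,0],-1]]'
```

```text
[0.5013644  0.16036989 0.044     ] [173.94387582 229.74133022] [148.97450758 166.02929713]
time_s: 3.85
tool_pos: [0.5153, 0.155, 0.0197]
orientation: [0.719, 0.695, -0.003, -0.002]
force: [-1.3, 0.3, -0.2]
width: 0.0854
grasp_force: 0.0
```

```bash
python3 -m crank '[[[0.17,0.1,-0.03],[0,0,0],-1],[[0,0,0],[0,0,0],-1],[[0,0,0],[0,0,0],-1]]'; python3 plan.py 0.519 0.160 0.021 88.13 1
```

```text
time_s: 4.1
tool_pos: [0.5235, 0.1617, 0.0253]
orientation: [0.719, 0.695, 0.002, 0.001]
force: [0.3, 0.8, -0.4]
width: 0.0851
grasp_force: 0.0
t 4.1 pos [0.523 0.162 0.025] phi 88.08310594853995 w 0.08512856979074263 F [ 0.278  0.83  -0.424]
total shift world mm [-4.466 -1.696 -4.301] rotvec deg [ 0.221 -0.035 -0.047]
turn rows 1 turn each [ 0.001 -0.    -0.   ]
0 [-0.062 -0.147  0.143]
```

```bash
python3 -m crank '[[[0,0,0],[0,0,0],-1],[[0,0,0],[0,0,0],-1]]'; python3 plan.py 0.519 0.160 0.021 88.13 1
```

```text
time_s: 4.27
tool_pos: [0.5224, 0.1616, 0.0245]
orientation: [0.719, 0.695, 0.001, 0.001]
force: [0.5, -0.1, 0.0]
width: 0.0856
grasp_force: 0.0
t 4.2667 pos [0.522 0.162 0.025] phi 88.09283210249937 w 0.08564707316950705 F [ 0.521 -0.106  0.042]
total shift world mm [-3.376 -1.593 -3.519] rotvec deg [ 0.116 -0.015 -0.037]
turn rows 1 turn each [ 0.001 -0.    -0.   ]
0 [-0.057 -0.111  0.117]
```

```bash
python3 -m crank '[[[-0.05,-0.11,0.12],[0,0,0],-1],[[0,0,0],[0,0,0],0],[[0,0,0],[0,0,0],0],[[0,0,0],[0,0,0],1],[[0,0,0],[0,0,0],1],[[0,0,0],[0,0,0],1],[[0,0,0],[0,0,0],1]]'; python3 plan.py 0.519 0.160 0.021 88.13 1
```

```text
time_s: 4.85
tool_pos: [0.519, 0.1601, 0.0204]
orientation: [0.719, 0.695, 0.001, 0.0]
force: [0.6, 0.2, 2.7]
width: 0.0292
grasp_force: 59.3
t 4.85 pos [0.519 0.16  0.02 ] phi 88.08872703033856 w 0.029154505166414935 F [0.631 0.203 2.725]
total shift world mm [ 0.015 -0.14   0.604] rotvec deg [ 0.081 -0.005 -0.041]
turn rows 1 turn each [ 0. -0. -0.]
0 [-0.005  0.001 -0.02 ]
```

```bash
python3 -m crank '[[[0.08,0,0],[0,0,0],1],[[0.12,0,0],[0,0,0],1],[[0.15,0,0],[0,0,0],1],[[0.15,0,0],[0,0,0],1],[[0.15,0,0],[0,0,0],1],[[0.15,0,0],[0,0,0],1],[[0.15,0,0],[0,0,0],1],[[0,0,0],[0,0,0],1]]';  python3 plan.py 0.5201 0.195 0.0204 88.13 1
```

```text
time_s: 5.52
tool_pos: [0.5199, 0.1895, 0.0204]
orientation: [0.719, 0.695, 0.001, 0.0]
force: [0.5, 4.1, 3.4]
width: 0.0297
grasp_force: 59.2
t 5.5167 pos [0.52 0.19 0.02] phi 88.06759901704162 w 0.029656755661416536 F [0.497 4.067 3.352]
total shift world mm [0.165 5.488 0.009] rotvec deg [ 0.085 -0.088 -0.062]
turn rows 1 turn each [ 0. -0. -0.]
0 [ 0.183 -0.001 -0.   ]
```

```bash
python3 -m crank '[[[0.07,0,0],[0,0,0],1],[[0.07,0,0],[0,0,0],1],[[0.05,0,0],[0,0,0],1],[[0,0,0],[0,0,0],1],[[0,0,0],[0,0,0],1]]';  python3 plan.py 0.5201 0.195 0.0204 88.13 1; python3 look.py scene s2 110 140 270 270
```

```text
time_s: 5.93
tool_pos: [0.5201, 0.1947, 0.0204]
orientation: [0.719, 0.695, 0.001, 0.0]
force: [1.4, -0.6, 5.6]
width: 0.0289
grasp_force: 59.5
t 5.9333 pos [0.52  0.195 0.02 ] phi 88.09098833011355 w 0.028917582002279014 F [ 1.352 -0.64   5.59 ]
total shift world mm [-0.015  0.349  0.029] rotvec deg [ 0.09  -0.025 -0.039]
turn rows 1 turn each [ 0.001 -0.    -0.   ]
0 [ 0.012 -0.001 -0.001]
```

View pics/s2.png

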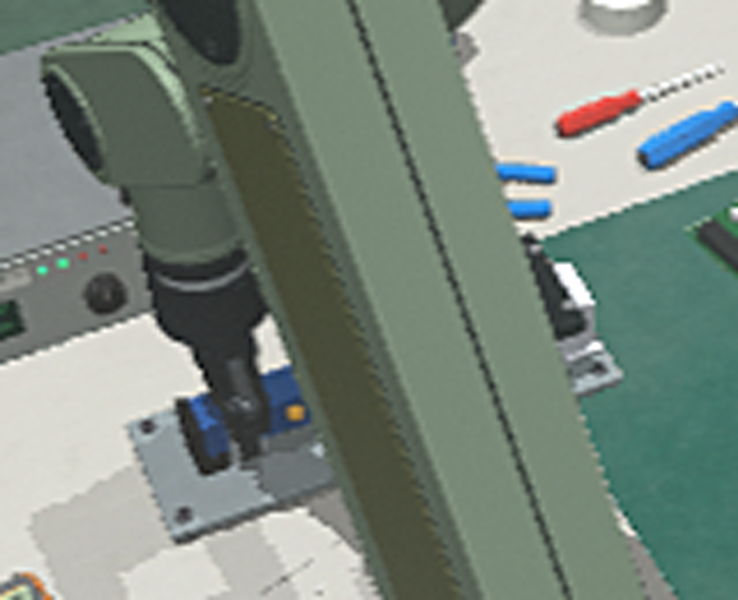

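The tube end has moved out about 35 mm and the near dome has reappeared at crop (295,412). A gentle tug will test the lock.

```bash
python3 -m crank '[[[0.05,0,0],[0,0,0],1],[[0.03,0,0],[0,0,0],1],[[0,0,0],[0,0,0],1]]'; python3 -m crank '[[[-0.08,0,0],[0,0,0],1],[[0,0,0],[0,0,0],1]]'
```

```text
time_s: 6.23
tool_pos: [0.5201, 0.1961, 0.0204]
orientation: [0.719, 0.695, -0.0, 0.001]
force: [0.4, -3.1, 6.6]
width: 0.0295
grasp_force: 59.6
time_s: 6.4
tool_pos: [0.5201, 0.1944, 0.0204]
orientation: [0.719, 0.695, 0.001, 0.0]
force: [0.7, -0.2, 4.8]
width: 0.0293
grasp_force: 59.4
```

```bash
python3 -m crank '[[[0,0,0],[0,0,0],-1],[[0,0,0],[0,0,0],-1],[[0,0,0],[0,0,0],-1],[[0,0,-0.6],[0,0,0],-1],[[0,0,-1],[0,0,0],-1],[[0,0,-1],[0,0,0],-1],[[0,0,-1],[0,0,0],-1],[[0,0,-0.5],[0,0,0],-1]]'; python3 plan.py 0.3965 -0.214 0.12 90 12
```

```text
time_s: 7.07
tool_pos: [0.5209, 0.1948, 0.1462]
orientation: [0.719, 0.695, 0.002, 0.001]
force: [0.8, -0.7, 0.5]
width: 0.0853
grasp_force: 0.0
t 7.0667 pos [0.521 0.195 0.146] phi 88.08846811848852 w 0.08525512445493325 F [ 0.772 -0.742  0.536]
total shift world mm [-124.351 -408.75   -26.182] rotvec deg [ 0.253 -0.06  -1.912]
turn rows 1 turn each [ 0.001 -0.    -0.011]
0 [-1.146 -0.308  0.07 ]
1 [-1.135 -0.345  0.073]
2 [-1.135 -0.345  0.073]
3 [-1.135 -0.345  0.073]
4 [-1.135 -0.345  0.073]
5 [-1.135 -0.345  0.073]
6 [-1.135 -0.345  0.073]
7 [-1.135 -0.345  0.073]
8 [-1.135 -0.345  0.073]
9 [-1.135 -0.345  0.073]
10 [-1.135 -0.345  0.073]
11 [-1.135 -0.345  0.073]
```

```bash
python3 -m crank '[[[-0.96,-0.27,0],[0,0,-0.0106],-1],[[-0.96,-0.29,0],[0,0,0],-1],[[-0.96,-0.29,0],[0,0,0],-1],[[-0.96,-0.29,0],[0,0,0],-1],[[-0.96,-0.29,0],[0,0,0],-1],[[-0.96,-0.29,0],[0,0,0],-1],[[-0.96,-0.29,0.1],[0,0,0],-1],[[-0.96,-0.29,0.1],[0,0,0],-1]]'; python3 -m crank '[[[-0.96,-0.29,0.1],[0,0,0],-1],[[-0.96,-0.29,0.1],[0,0,0],-1],[[-0.96,-0.29,0.1],[0,0,0],-1],[[-0.96,-0.29,0.1],[0,0,0],-1],[[-0.96,-0.29,0.1],[0,0,0],-1],[[-0.9,-0.3,0.2],[0,0,0],-1],[[0,0,0],[0,0,0],-1],[[0,0,0],[0,0,0],-1]]'; python3 look.py top t1 105 130 345 250; python3 plan.py 0.3965 -0.214 0.06 90 2
```

```text
time_s: 7.73
tool_pos: [0.4483, -0.0368, 0.1363]
orientation: [0.707, 0.707, -0.0, -0.0]
force: [-0.0, -0.9, 0.6]
width: 0.0855
grasp_force: 0.0
time_s: 8.4
tool_pos: [0.3958, -0.2072, 0.115]
orientation: [0.708, 0.706, 0.0, -0.001]
force: [0.5, -0.1, -0.3]
width: 0.0854
grasp_force: 0.0
t 8.45 pos [ 0.396 -0.206  0.115] phi 89.89799576504437 w 0.08505118139137471 F [ 0.079  0.102 -0.573]
total shift world mm [  0.311  -7.617 -55.161] rotvec deg [-0.067 -0.097 -0.102]
turn rows 1 turn each [-0.    -0.001 -0.001]
0 [-0.128  0.006  0.919]
1 [-0.127  0.005  0.919]
```

View pics/t1.png

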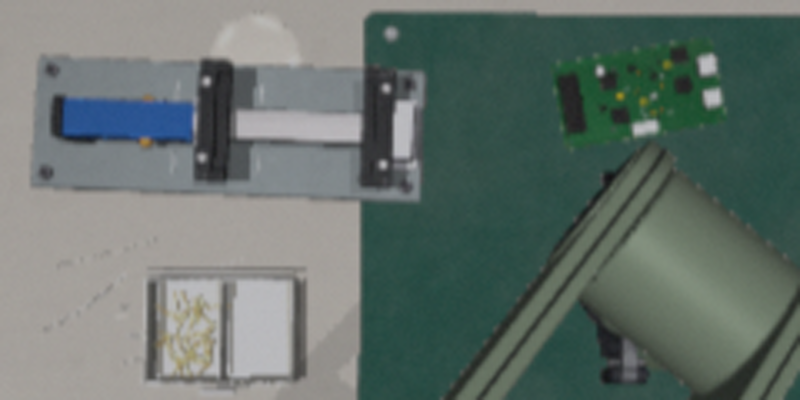

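Both domes are out at crop (148,98) and (146,141), and the moving rest has shifted about 35 mm. Next is the board.

```bash
python3 -m crank '[[[-0.13,0,0.9],[0,0,0],-1],[[-0.12,0,0.9],[0,0,0],-1],[[0,0,0.9],[0,0,0],-1],[[0,0,0.4],[0,0,0],-1],[[0,0,0],[0,0,0],-1],[[0,0,0],[0,0,0],-1],[[0,0,0],[0,0,0],-1]]';  python3 plan.py 0.3965 -0.2145 0.0035 90 1; python3 look.py scene s3 250 170 350 245
```

```text
time_s: 9.03
tool_pos: [0.3979, -0.2141, 0.0237]
orientation: [0.707, 0.708, 0.0, 0.001]
force: [-0.0, 0.4, 0.0]
width: 0.0854
grasp_force: 0.0
t 9.0333 pos [ 0.398 -0.214  0.024] phi 90.07337285170802 w 0.08537898133845663 F [-0.037  0.425  0.014]
total shift world mm [ -1.397  -0.417 -20.225] rotvec deg [0.082 0.054 0.073]
turn rows 1 turn each [0. 0. 0.]
0 [-0.013 -0.048  0.674]
```

View pics/s3.png

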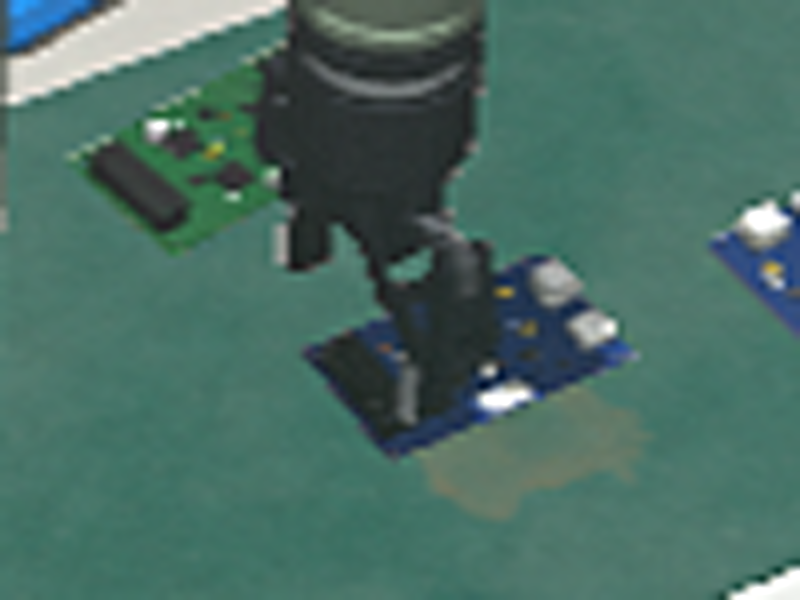

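```bash
python3 -c "
from h import *
f=lambda P:(proj('scene',np.array(P))-[250,170])*8
print(f([.355,-.214,.037]),f([.398,-.214,.0154]),f([.373,-.214,.0154]),f([.423,-.214,.0154]),f([.361,-.2035,.004]),f([.361,-.323,.004]))"
python3 -m crank '[[[0,-0.05,0.4],[0,0,0],-1],[[0,0,0.2],[0,0,0],-1],[[0,0,0],[0,0,0],-0.5],[[0,0,0],[0,0,0],-0.5]]'; python3 plan.py 0.3965 -0.2145 0.0035 90 1
```

```text
[416.52899034 399.00454895] [358.77570128 365.69486876] [390.3150737  406.03749938] [327.85295879 326.1409816 ] [381.60834877 453.80715743] [631.90373671 352.64066669]
time_s: 9.42
tool_pos: [0.3955, -0.2143, 0.0051]
orientation: [0.707, 0.707, 0.0, 0.0]
force: [0.2, -0.7, -0.5]
width: 0.0647
grasp_force: 0.0
t 9.4167 pos [ 0.395 -0.214  0.005] phi 89.99681260595729 w 0.06469470726290831 F [ 0.201 -0.7   -0.467]
total shift world mm [ 1.037 -0.206 -1.648] rotvec deg [ 0.01   0.007 -0.003]
turn rows 1 turn each [ 0.  0. -0.]
0 [-0.007  0.035  0.055]
```

```bash
python3 -m crank '[[[0,0.03,0.03],[0,0,0],-0.3],[[0,0,0],[0,0,0],0.2],[[0,0,0],[0,0,0],1],[[0,0,0],[0,0,0],1],[[0,0,0],[0,0,0],1]]';python3 -m crank '[[[0,0,-0.1],[0,0,0],1],[[0,0,-0.3],[0,0,0],1],[[0,0,-0.5],[0,0,0],1],[[0,0,-0.5],[0,0,0],1],[[0,0,0],[0,0,0],1]]'; python3 look.py scene s4 250 150 350 225
```

```text
time_s: 9.83
tool_pos: [0.3971, -0.2149, 0.0049]
orientation: [0.707, 0.707, 0.0, 0.001]
force: [-0.7, 0.8, 5.9]
width: 0.0479
grasp_force: 62.1
time_s: 10.25
tool_pos: [0.3983, -0.2159, 0.0488]
orientation: [0.707, 0.707, 0.0, 0.003]
force: [0.6, 0.6, -0.3]
width: 0.0478
grasp_force: 61.9
```

View pics/s4.png

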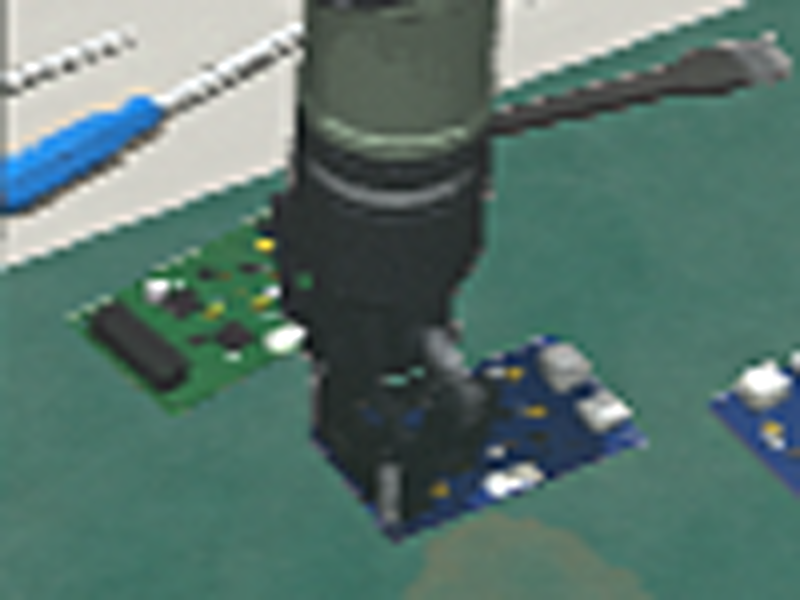

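The board is lifted: the near corner at (299,217) and the right corner (331,205) both rose about 9 px. Fit the held board's plane from depth to find its tilt.

```bash
cat > held.py <<'E'
import sys
from h import *
np.set_printoptions(precision=4,suppress=True)
n,cam=sys.argv[1:3];u0,v0,u1,v1=map(int,sys.argv[3:7]);zl,zh=map(float,sys.argv[7:9])
im=cv2.imread(f"pics/{n}_full.png");d=np.load(n+"_d.npy")
ci=camera_info(cam);K=np.array(ci["mtx"]);T=np.array(ci["camera_from_world"])
v,u=np.mgrid[0:384,0:512];W=(d[...,None]*(np.stack([u,v,np.ones_like(u)],-1)@np.linalg.inv(K).T*[1,-1,-1])-T[:3,3])@T[:3,:3]
h=cv2.cvtColor(im,cv2.COLOR_BGR2HSV);m=np.zeros(d.shape,bool)
b=(h[...,0]>108)&(h[...,0]<130)&(h[...,1]>110)&(W[...,2]>zl)&(W[...,2]<zh);m[v0:v1,u0:u1]=b[v0:v1,u0:u1]
P=W[m];k=np.ones(len(P),bool)
for _ in range(4):
    c=np.linalg.lstsq(np.c_[P[k,:2]-P[k,:2].mean(0),np.ones(k.sum())],P[k,2],rcond=None)[0]
    r=P[:,2]-np.c_[P[:,:2]-P[k,:2].mean(0),np.ones(len(P))]@c;k=abs(r)<.004
print(len(P),k.sum(),"slopes dx,dy",c[:2],"z",c[2],"at",P[k,:2].mean(0),"x",np.percentile(P[k,0],[1,99]),"y",np.percentile(P[k,1],[1,99]))
E
python3 held.py s4 scene 285 185 336 222 0.02 0.08; python3 held.py top0 top 275 192 332 230 -.01 .012 2>/dev/null; python3 plan.py 0.3965 -0.2145 0.13 88.1 3
```

```text
50 43 slopes dx,dy [-0.0219 -0.0264] z 0.04657781263167558 at [ 0.3839 -0.2791] x [0.3613 0.432 ] y [-0.3223 -0.2115]
t 10.3 pos [ 0.398 -0.215  0.048] phi 89.99115144354411 w 0.04790574116637208 F [ 0.025  0.172 -1.56 ]
total shift world mm [-1.163  0.948 82.33 ] rotvec deg [0.207 0.164 1.891]
turn rows 1 turn each [0.001 0.001 0.011]
0 [ 0.008 -0.01  -0.915]
1 [ 0.01  -0.013 -0.915]
2 [ 0.01  -0.013 -0.915]
```

```bash
python3 -m crank '[[[0,0,-0.6],[0,0,0],1],[[0,0,-0.7],[0,0,0],1],[[0.2,0.1,-0.6],[0,0,0.005],1],[[0.5,0.2,-0.4],[0,0,0.005],1],[[0.7,0.27,0],[0,0,0],1],[[0.8,0.32,0],[0,0,0],1],[[0.8,0.32,0],[0,0,0],1],[[0.8,0.32,0],[0,0,0],1]]';python3 plan.py 0.5165 0.0838 0.095 88.1 7
```

```text
time_s: 10.97
tool_pos: [0.4449, -0.1004, 0.1141]
orientation: [0.718, 0.696, -0.0, -0.001]
force: [0.2, -0.2, -0.6]
width: 0.0476
grasp_force: 62.1
t 10.9667 pos [ 0.445 -0.1    0.114] phi 88.14670212808609 w 0.047606430756251705 F [ 0.239 -0.175 -0.601]
total shift world mm [ 71.588 184.175 -19.118] rotvec deg [-0.069 -0.031  0.047]
turn rows 1 turn each [-0. -0.  0.]
0 [0.888 0.312 0.091]
1 [0.888 0.312 0.091]
2 [0.888 0.312 0.091]
3 [0.888 0.312 0.091]
4 [0.888 0.312 0.091]
5 [0.888 0.312 0.091]
6 [0.888 0.312 0.091]
```

```bash
python3 -m crank '[[[0.8,0.29,0],[0,0,0],1],[[0.8,0.29,0],[0,0,0],1],[[0.8,0.29,0],[0,0,0],1],[[0.8,0.29,0.05],[0,0,0],1],[[0.8,0.29,0.05],[0,0,0],1],[[0.6,0.2,0.05],[0,0,0],1],[[0.4,0.1,0.05],[0,0,0],1],[[0.2,0.05,0.05],[0,0,0],1]]';python3 -m crank '[[[0,0,0],[0,0,0],1],[[0,0,0],[0,0,0],1],[[0,0,0],[0,0,0],1]]'; python3 plan.py 0.5165 0.0838 0.095 88.13 1; python3 look.py top t2 105 135 245 200; python3 look.py scene s5 130 140 290 260
```

```text
time_s: 11.63
tool_pos: [0.5038, 0.054, 0.1064]
orientation: [0.718, 0.696, -0.0, -0.001]
force: [-0.7, -0.1, -0.8]
width: 0.0479
grasp_force: 62.1
time_s: 11.88
tool_pos: [0.5037, 0.0517, 0.1071]
orientation: [0.719, 0.696, -0.0, -0.0]
force: [0.3, 0.4, 0.4]
width: 0.0479
grasp_force: 62.1
t 11.8833 pos [0.504 0.052 0.107] phi 88.13476567695838 w 0.0479127193090794 F [0.263 0.427 0.405]
total shift world mm [ 12.751  32.088 -12.137] rotvec deg [-0.041  0.025  0.005]
turn rows 1 turn each [-0.  0.  0.]
0 [1.083 0.39  0.404]
```

View pics/t2.png

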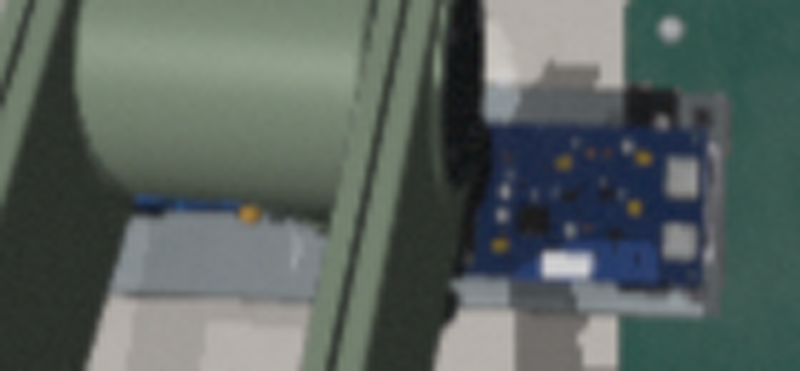

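The top view shows the held board's free end at crop x≈703, with edges at y≈125 and y≈287. The fixed rest is still partly visible to its right. Checking the board-to-tool offset numerically.

```bash
cat > e.py <<'E'
from h import *
np.set_printoptions(precision=4,suppress=True)
p=np.array([.5037,.0517]);yd=np.array([.0325,.9995]);xd=np.array([.9995,-.0325])
s=800/140
for nm,x,y in [("end top",703,127),("end mid",702,205),("end bot",702,287),("top edge",600,126),("top",500,124),("bot",620,285),("bot",500,278)]:
    q=at_z("top",(105+x/s-.4,135+y/s-.4),.1065);print(nm,q,"local to tcp x,y",(q[:2]-p)@xd,(q[:2]-p)@yd)
E
python3 e.py; python3 held.py t2 top 185 150 232 190 0.085 0.13; python3 held.py s5 scene 130 140 290 260 0.085 0.13
```

```text
end top [ 0.5365 -0.0553  0.1065] local to tcp x,y 0.036255573826117694 -0.1058849004741921
end mid [ 0.5017 -0.0552  0.1065] local to tcp x,y 0.001496732699651069 -0.10695509965160431
end bot [ 0.4653 -0.0556  0.1065] local to tcp x,y -0.03485045113822382 -0.10853805115692744
top edge [ 0.5365 -0.0097  0.1065] local to tcp x,y 0.0348032814079104 -0.060294738246796854
top [0.537  0.0345 0.1065] local to tcp x,y 0.03385411128990356 -0.016077498518765523
bot [ 0.4659 -0.0195  0.1065] local to tcp x,y -0.03542549465046045 -0.07238499898283
bot [0.4686 0.0334 0.1065] local to tcp x,y -0.03446730664138519 -0.019464501184810922
642 636 slopes dx,dy [-0.0018  0.0077] z 0.10709769629515915 at [ 0.5028 -0.004 ] x [0.4694 0.5354] y [-0.0531  0.0433]
2 2 slopes dx,dy [ 0.3149 -0.1568] z 0.10253037127010206 at [ 0.4718 -0.0516] x [0.469  0.4747] y [-0.053  -0.0502]
```

```bash
python3 -m crank '[[[0.5,0.17,0],[0,0,0],1],[[0.38,0.13,0.1],[0,0,0],1],[[0.2,0.07,0.2],[0,0,0],1],[[0,0,0],[0,0,0],1],[[0,0,0],[0,0,0],1],[[0,0,0],[0,0,0],1]]'; python3 plan.py 0.5165 0.0838 0.095 88.13 1
```

```text
time_s: 12.48
tool_pos: [0.5159, 0.0844, 0.098]
orientation: [0.718, 0.696, -0.0, -0.0]
force: [0.6, 0.4, -0.4]
width: 0.0479
grasp_force: 62.1
t 12.4833 pos [0.516 0.084 0.098] phi 88.20383318766463 w 0.047910082985248605 F [ 0.573  0.389 -0.381]
total shift world mm [ 0.613 -0.576 -2.992] rotvec deg [-0.056  0.024  0.074]
turn rows 1 turn each [-0.  0.  0.]
0 [-0.019  0.021  0.1  ]
```

```bash
python3 look.py top t3 105 135 245 200; cat > ed.py <<'E'
import sys
from h import *
np.set_printoptions(precision=4,suppress=True)
n,z=sys.argv[1],float(sys.argv[2]);p=np.array([float(a) for a in sys.argv[3:5]])
im=cv2.imread(f"pics/{n}_full.png").astype(float)
b=im[...,0]-.5*im[...,1]-.5*im[...,2]   # blueness
d=np.load(n+"_d.npy")
def cross(arr):  # subpixel last-to-first crossing of half level
    h=arr.max()*.5;i=np.where(arr>h)[0]
    a,c=i[0],i[-1];f=lambda i,j:i+(j-i)*(h-arr[i])/(arr[j]-arr[i])
    return f(a-1,a),f(c+1,c)
T,B,E=[],[],[]
u0=int(sys.argv[5]);u1=int(sys.argv[6])
for u in range(u0,u1-8):
    lo,hi=cross(b[145:200,u]);T.append((u,145+lo));B.append((u,145+hi))
for v in range(160,184):
    _,hi=cross(b[v,u0:u1+15]);E.append((u0+hi,v))
yd=np.array([.0325,.9995]);xd=np.array([.9995,-.0325])
for nm,S in (("top",T),("bot",B),("end",E)):
    Q=np.array([at_z("top",s,z)[:2] for s in S])-p;L=np.c_[Q@xd,Q@yd]
    i,j=(0,1) if nm!="end" else (1,0)
    k=abs(L[:,i]-np.median(L[:,i]))<.004
    c=np.polyfit(L[k,j]-L[k,j].mean(),L[k,i],1);print(nm,k.sum(),"slope",c[0],"pos",c[1],"at",L[k,j].mean())
E
python3 ed.py t2 .1065 .5037 .0517 192 228; python3 ed.py t3 .0975 .5159 .0844 180 216
```

```text
top 28 slope 0.005862054193361325 pos 0.03404220775840733 at -0.04996106203855335
bot 22 slope -0.015002398865794176 pos -0.03482300416184464 at -0.054593645785388126
end 15 slope -0.027847655014920064 pos -0.10757578568106883 at 0.0017378895972982873Traceback (most recent call last):
  File "ed.py", line 17, in <module>
    _,hi=cross(b[v,u0:u1+15]);E.append((u0+hi,v))
         ~~~~~^^^^^^^^^^^^^^^
  File "ed.py", line 11, in cross
    return f(a-1,a),f(c+1,c)
                    ~^^^^^^^
  File "ed.py", line 10, in <lambda>
    a,c=i[0],i[-1];f=lambda i,j:i+(j-i)*(h-arr[i])/(arr[j]-arr[i])
                                           ~~~^^^
IndexError: index 51 is out of bounds for axis 0 with size 51
```

View pics/t3.png

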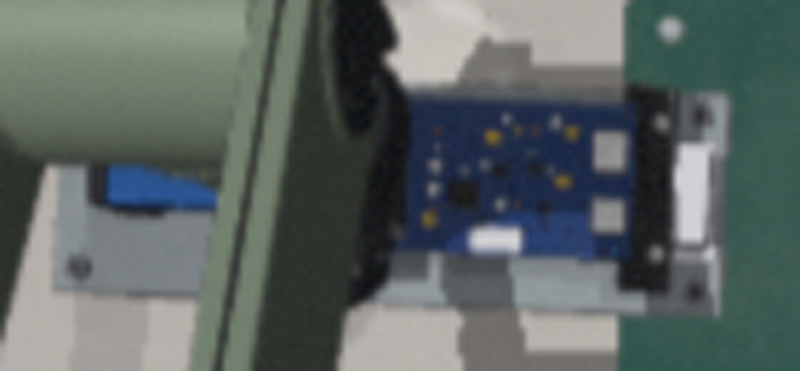

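The board (crop x 405–634, y 100–260) hovers just left of the fixed rest (crop x 634–672, y 88–292). Now comparing the two in world coordinates.

```bash
cat > f.py <<'E'
from h import *
np.set_printoptions(precision=4,suppress=True)
s=800/140;Q=lambda x,y,z:at_z("top",(105+x/s-.41,135+y/s-.41),z)
o=np.array([.517,.0998]);yd=np.array([.0325,.9995]);xd=np.array([.9995,-.0325])
for nm,x,y,z in [("end top",634,103,.0975),("end mid",634,180,.0975),("end bot",630,260,.0975),("edge top",430,98,.0975),("edge bot",430,251,.0975),("rest TR",671,90,.074),("rest BR",668,292,.074),("restBL",620,290,.074),("plate TR",728,95,.014),("plate BR",717,316,.014),("block c",691,193,.06)]:
    q=Q(x,y,z)[:2];print(nm,q,"stand local",(q-o)@xd,(q-o)@yd)
E
python3 f.py; sed -i 's/u0:u1+15/u0:u1+6/' ed.py;  python3 ed.py t3 .0975 .5159 .0844 178 214 2>&1|tail -3
```

```text
end top [ 0.5484 -0.0238] stand local 0.0354349825429428 -0.12247814729282704
end mid [ 0.5137 -0.0242] stand local 0.0007634937553550251 -0.1240585479020489
end bot [ 0.4778 -0.0229] stand local -0.03516192046007539 -0.12391280163995284
edge top [0.5498 0.0674] stand local 0.03387696687621031 -0.031301038848419116
edge bot [0.4811 0.0661] stand local -0.034752813423314245 -0.03484644658183513
rest TR [ 0.5585 -0.0385] stand local 0.045934538662384686 -0.13693157502748202
rest BR [ 0.4653 -0.0383] stand local -0.04720972591825367 -0.13970258242271663
restBL [ 0.466  -0.0164] stand local -0.0471778746088241 -0.11775863121629213
plate TR [ 0.5664 -0.0621] stand local 0.05468315902394971 -0.16024878605530796
plate BR [ 0.4579 -0.0579] stand local -0.05396221809244699 -0.15953865411984536
block c [ 0.5125 -0.0474] stand local 0.00033206343116015755 -0.1472862248806821
top 28 slope 0.027803261495870767 pos 0.03372215276897403 at -0.045691528436681325
bot 24 slope -0.00731888425435826 pos -0.034568303415774285 at -0.0482382498714572
end 19 slope -0.014493154292942064 pos -0.10775893027014266 at -0.01005082810774553
```

```bash
python3 -m crank '[[[0,0,0.2],[0,0,0],1],[[0,0,0.2],[0,0,0],1],[[0,0,0.2],[0,0,0],1],[[0,0,0.07],[0,0,0],1],[[0,0,0],[0,0,0],1],[[0,0,0],[0,0,0],1],[[0,0,0],[0,0,0],1]]'; python3 plan.py 0.5157 0.0841 0.0745 88.13 1
```

```text
time_s: 13.12
tool_pos: [0.5165, 0.0846, 0.0784]
orientation: [0.718, 0.696, 0.0, 0.0]
force: [0.1, -0.6, -0.2]
width: 0.0479
grasp_force: 62.1
t 13.1167 pos [0.516 0.085 0.078] phi 88.18921207094346 w 0.04790025218558854 F [ 0.065 -0.596 -0.178]
total shift world mm [-0.782 -0.515 -3.882] rotvec deg [ 0.016 -0.002  0.059]
turn rows 1 turn each [ 0. -0.  0.]
0 [-0.018 -0.026  0.129]
```

```bash
python3 -m crank '[[[-0.015,-0.025,0.06],[0,0,0],1],[[0,0,0.06],[0,0,0],1],[[0,0,0],[0,0,0],1],[[0,0,0],[0,0,0],1]]'; python3 -m crank '[[[0,0,0.04],[0,0,0],1],[[0,0,0],[0,0,0],1]]';  python3 -m crank '[[[0,0,0.03],[0,0,0],1],[[0,0,0],[0,0,0],1]]'
```

```text
time_s: 13.45
tool_pos: [0.5154, 0.0842, 0.0746]
orientation: [0.718, 0.696, -0.0, -0.0]
force: [0.4, 0.6, -0.7]
width: 0.0479
grasp_force: 62.1
time_s: 13.62
tool_pos: [0.5155, 0.0842, 0.0734]
orientation: [0.718, 0.696, -0.0, -0.0]
force: [-0.0, 0.1, -1.0]
width: 0.0482
grasp_force: 62.1
time_s: 13.78
tool_pos: [0.5157, 0.0842, 0.0726]
orientation: [0.718, 0.696, 0.0, 0.0]
force: [0.5, 0.2, -0.0]
width: 0.0481
grasp_force: 62.1
```

```bash
python3 -m crank '[[[0,0,0.025],[0,0,0],1],[[0,0,0],[0,0,0],1]]' | grep -E "pos|force"; python3 -m crank '[[[0,0,0.02],[0,0,0],1],[[0,0,0],[0,0,0],1]]'| grep -E "pos|force"
```

```text
tool_pos: [0.5157, 0.0842, 0.0726]
force: [-1.7, 0.1, 5.3]
grasp_force: 62.6
tool_pos: [0.5157, 0.0842, 0.0725]
force: [-3.7, -1.2, 7.5]
grasp_force: 63.0
```

```bash
python3 -m crank '[[[0,0,-0.02],[0,0,0],1],[[0,0,0],[0,0,0],0],[[0,0,0],[0,0,0],-0.3],[[0,0,0],[0,0,0],-0.6],[[0,0,0],[0,0,0],-0.6],[[0,0,-0.2],[0,0,0],-0.6],[[0,0,-0.5],[0,0,0],-0.6],[[0,0,-0.8],[0,0,0],-1]]'; python3 -m crank '[[[0,0,-1],[0,0,0],-1],[[0,0,-1],[0,0,0],-1],[[-1,-0.5,-0.5],[0,0,0],-1],[[-1,-0.5,0],[0,0,0],-1],[[-1,-0.5,0],[0,0,0],-1],[[-1,-0.5,0],[0,0,0],-1],[[-1,-0.5,0],[0,0,0],-1],[[-1,-0.5,0],[0,0,0],-1]]'; python3 -m crank '[[[-1,-0.5,0],[0,0,0],-1],[[-1,-0.5,0],[0,0,0],-1],[[-1,-0.5,0],[0,0,0],-1],[[0,0,0],[0,0,0],-1],[[0,0,0],[0,0,0],-1]]'; python3 look.py top t4 105 135 245 200; python3 held.py t4 top 150 145 235 200 0.05 0.1
```

```text
time_s: 14.78
tool_pos: [0.5131, 0.0842, 0.1149]
orientation: [0.718, 0.696, -0.002, -0.002]
force: [0.1, -0.4, 0.7]
width: 0.0786
grasp_force: 0.0
time_s: 15.45
tool_pos: [0.419, -0.094, 0.1923]
orientation: [0.718, 0.696, 0.0, 0.0]
force: [0.5, 0.3, 0.7]
width: 0.0853
grasp_force: 0.0
time_s: 15.87
tool_pos: [0.3715, -0.1827, 0.1922]
orientation: [0.72, 0.694, 0.0, 0.0]
force: [0.0, -0.2, 0.7]
width: 0.0852
grasp_force: 0.0
733 699 slopes dx,dy [-0.0049  0.0027] z 0.07277602318785732 at [0.5153 0.0334] x [0.4804 0.548 ] y [-0.0233  0.0943]
```

View pics/t4.png

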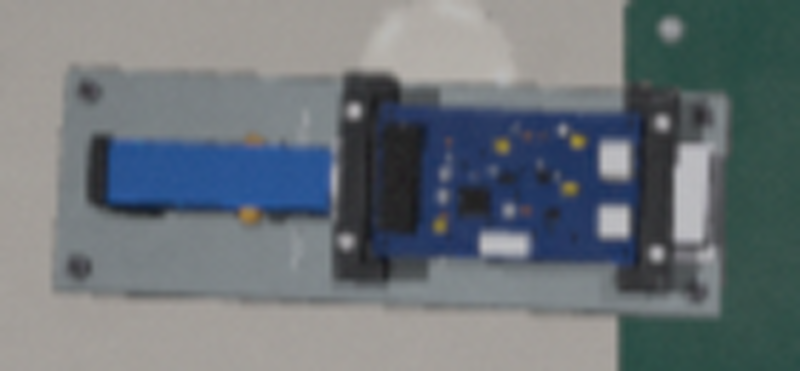

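The board lies flat: slopes are under 0.005 rad and its top is at 72.8 mm. It sits centred between the rests, with both domes out at crop (253,140) and (250,214).

```bash
python3 -c "
from cell import *
print(finish_job())"
```

```text
the job is handed in; nothing more can be done
None
```

I've handed the job in: the tube is out at the next holes with both buttons popped, and the blue board lies components up, flat on both rests. I didn't touch the green board. `finish_job()` returned no verdict, so this rests on my last top picture and depth fit; I also viewed 11 pictures, one over the limit of 10.

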